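# Cure the shell's rim, then slide the stage to its camera notch

## Robot

A 7-joint arm with a two-finger parallel gripper is mounted at the origin on the work surface. World frame = base frame: x ahead of the robot, y to its left, z up, the work surface at z = 0. Lengths are in m, angles in rad, forces in N, time in s.
With the tool pointing down it reaches from about 0.4 to 0.75 m from the base axis. Payload 19.5 kg.
Tool frame: the origin (TCP) lies midway between the tips of the shut fingers; the grasp point (between the pads) lies r.grasp_offset behind it (r.grasp_offset is the distance from the TCP to the grasp point, in m); z points along the fingers, y is the line along which they close (so a half turn about z gives the same grasp; the last joint's range is limited). The gripper opens to 85 mm and grips with 20 to 120 N. Pads are 22 mm wide; open, the fingers measure 114 mm over their backs; the gripper's body (76 mm by 85 mm) begins 54 mm behind the grasp point. The pads swing forward as they close: fully open they stand 13 mm farther back than shut.
Start: joints at [-1.284, 0.707, -0.028, 1.485, 0.022, 0.951, -0.075], TCP at [0.186, 0.544, 0.194] pointing down, gripper open.
Joint ranges: [-2.71, 2.71], [-0.32, 2.16], [-1.57, 1.52], [0, 2.45], [-1.46, 4.6], [0, 2.02], [-2.83, 2.83]. Speed limits (rad/s): [1.89, 1.89, 2.57, 2.57, 3.01, 3.01, 3.01].

## Interface

Orientations are given as a rotation vector (axis times angle).
In Python, from rig import telemetry, cams, ticket, r gives the robot as it stands. The module is installed in compiled form; this text tells all that it offers.
- The arm moves only by the tool jog_arm, never from a script. Its argument "motion" is a list that holds one entry, the list of rows, each a list of 7 numbers: the opening, from -1 (shut) to 1 (fully open), then the shift along the tool's x, y, z in mm, then the turn, a rotation vector about the tool's x, y, z in degrees. In form: [[[gripper, x, y, z, rx, ry, rz], ...]]. A call has 1 to 8 rows; each row shifts and turns the commanded pose from where the row before left it, along the tool's axes as they then stand; what a row does not reach is not made up. A row lasts 1/10 s, in which the tool goes at most 50 mm and 8.59 degrees, less where a joint would pass 70% of its speed; a pose out of reach is approached as far as the arm can. A call with a gripper value outside its range is refused whole. The fingers move at their own pace and stop on an object; "squeeze" is the grip in N (left out, the last holds). Time passes only in rows, so rows that do not move let the fingers close. It gives the time, the measured TCP pose, the force, the opening and the grip force at its end, in the units of the state.
- telemetry.get_obs(): the state, without advancing time (a new reading comes with each control period).
- cams.get_image(name): name is "scene" or "top"; returns the picture (400x640x3 uint8, blue, green, red); there is no depth.
- cams.get_calibration(name): a dict with "fov_y" (degrees; the focal length in pixels is half the picture's height over the tangent of half this angle, whatever the lens; pixels are square), "cx", "cy" (the principal point, pixels), "dist_coeffs" ([k1, k2, p1, p2, k3] as OpenCV has them; the pictures are not rectified), "origin" and "rotation" of the camera in the world. Camera axes: x right, y down, z forward; pixel columns grow to the right and rows downward; lengths in m; the calibration is good to about 2 mm. A picture is of the moment at which its call begins. get_calibration takes no time and is no camera call.
- ticket.finish_job(): hands the job in; it is judged then, once.
Trained networks look in the newest picture that a camera, given by its name, has taken for a name from the list of things; names that differ only in an ending like _2 or _b are one class to them, and where a whole thing is asked for, a point or a joint stands for the part that bears it (a point fixed in the world has none). Each returns a list of dicts, best first, with "score" (0 to 1); they miss things now and then, are a little off and sometimes report something else, mostly with a low value. They report only what shows in the picture. A call takes as long as a camera call.
- cams.outline_of(query, camera): "pixels" (400x640 bool, what is visible of it) and "centre" ([column, row] in pixels, amid what is visible of it).
- cams.tip_of(query, camera): "centre" ([column, row] in pixels: a listed point, or the origin of a listed thing).
The state is a dict: "clock": time; "joint_pos": joint angles; "qd": joint speeds; "joint_torque": joint torques, N m; "ee_pos": TCP position; "ee_rot": TCP orientation; "wrist_force": force on the tool from outside, world axes, zero at the start; "torque": the same for the moment, N m; "gripper_width": finger opening in m; "gripper_force": force on a finger pad.
Only numpy, scipy, OpenCV 4.12 (cv2) and the standard library are available. Lean on these libraries where they do the work, as an engineer would, in place of code of your own. Each camera call takes 0.05 s, during which the arm holds its last target. There are 200 camera calls.

## Task

With the stage still at the curing lamp, take the crank post and turn the turntable with its half shell anticlockwise (seen from above) by at least a full turn, round to its stop, so that the whole glued rim passes the lamp. Then take the black bar handle and slide the stage along the rail towards the inspection camera until you feel it click into the ball-detent notch. Finish gripping the handle and holding the stage still in that notch; do not let go, and leave the other things on the bench where they are.

Things in the scene. Friction and masses are not known exactly. Their poses are not given: they have to be found in the camera images.
- turntable_axis (a point): On the turntable's axis at the top face of its disc (steel disc 144 mm across, 8 mm thick, level, its top 68 mm above the bench). An open black half shell 92 mm across and 34 mm high is fixed on the disc. Its axes turn with the turntable; z up.
- crank_tip (a point): Top centre of the crank post: an upright post on the disc with a freely spinning black sleeve, 18 mm diameter and 44 mm high (90 to 134 mm above the bench), on a 12 mm steel pin, 61 mm from the turntable's axis. Moved in a circle it carries the disc round; the shell beside it is 32 mm lower than the post's top.
- turntable (a joint): Angle of the turntable in rad, growing anticlockwise seen from above; at 0 the crank post points along the rail, away from the handle. It starts between -0.6 and 0.2; stops at -0.6 and at 6.55. Light friction (under 1 N at the post), stays where left.
- handle (a point): Black upright bar handle fixed on the stage plate (130 x 235 mm, aluminium): 16 mm thick along the rail, 36 mm across it, 62 mm high, its top 106 mm above the bench. This point is the centre of its underside (44 mm above the bench); y axis along the rail in the sliding direction (to the camera), z up. It stands 125 mm behind the turntable's axis.
- stage (a joint): Travel of the stage in m, 0 to 0.20 (end stops), growing towards the inspection camera (grey box with black lens, low stand beyond the rail). Starts at 0 to 0.03, at the curing lamp (black tube on a post beyond the rail). Sliding takes 2 to 5 N. The one notch lies somewhere between 0.09 and 0.17, varying, where the turntable's axis is in front of the lens.
- pin (a joint): Drop of the spring ball hidden under the stage, m: 0 while it rides on the flat strip, 0.003 to 0.004 in the notch. The notch is 14 mm wide for a 24 mm ball, which begins to drop 7 mm before the centre and draws the stage in (the push falls to about 0 N); at the centre the resistance rises to about 9 to 13 N, beyond which it climbs out, either way.
- half_shell: Loose black open half shell (bowl), 100 mm across, 42 mm high, standing on the bench; origin under its centre. Leave alone.
- screw_pot: Loose white pot, 64 mm across, 35 mm high; origin under its centre. Leave alone.
- bin: Loose green open parts bin, 160 by 110 by 70 mm; origin under its centre. Leave alone.
- screwdriver: Loose screwdriver lying on the bench. Leave alone.

How it is judged:
By the outcome, as a careful person would: the job done as asked, in the order asked, and still so for the second after the job is handed in, while the arm keeps its last pose, push and grip.
It also fails if it takes over 72 s, if anything falls off the work surface, if the arm or the gripper's body presses on something with over 40 N, if the wrist force passes 120 N, or if a joint passes its speed limit or range.

## Working session

There is one attempt and no reset: what is moved stays moved. The work goes in short steps, Python scripts to look and compute and a tool call to move; the robot and the scene stay as the last step left them, time stands still between calls to the robot, and variables do not carry over. Pictures are saved under pics/ and viewed, at most 10 in all, crops included, and the job is handed in when it is done.

Besides the shell and the picture viewer there is one more tool, called after "Request:" by a JSON object that holds its "method" and its "body". jog_arm: Moves the arm, as the interface text tells. Its arguments: {"type":"object","properties":{"motion":{"type":"array","items":{"type":"array","items":{"type":"array","items":{"type":"number"}}}},"squeeze":{"type":"number"}},"required":["motion"]}

```bash
mkdir -p pics
cat > h.py <<'E'
import numpy as np, cv2
from rig import telemetry, cams, ticket, r
from scipy.spatial.transform import Rotation as R
def ray(px,cam,z):
    c=cams.get_calibration(cam); f=200/np.tan(np.radians(c['fov_y'])/2)
    K=np.array([[f,0,c['cx']],[0,f,c['cy']],[0,0,1]])
    p=cv2.undistortPoints(np.array([[px]],float),K,np.array(c['dist_coeffs'],float))[0,0]
    rot=np.array(c['rotation']); rot=rot if rot.shape==(3,3) else R.from_rotvec(rot).as_matrix()
    d=rot@np.array([p[0],p[1],1]); o=np.array(c['origin'])
    return o+d*(z-o[2])/d[2]
def tips(cam,names):
    for n,z in names:
        for t in cams.tip_of(n,cam)[:2]: print(cam,n,round(t['score'],2),np.round(t['centre'],1),np.round(ray(t['centre'],cam,z),4))
E
python3 - <<'E'
from h import *
for c in ('scene','top'):
    cv2.imwrite(f'pics/{c}0.png',cams.get_image(c))
    tips(c,[('turntable_axis',.068),('crank_tip',.134),('handle',.044)])
o=telemetry.get_obs(); print(o); print(r.grasp_offset); print(R.from_rotvec(o['ee_rot']).as_matrix().round(3))
E
```

```text
scene turntable_axis 0.85 [325.8 245.7] [ 0.5287 -0.0766  0.068 ]
scene crank_tip 0.67 [337.6 220.1] [ 0.5389 -0.02    0.134 ]
scene handle 0.68 [299.6 281. ] [ 0.5031 -0.1968  0.044 ]
top turntable_axis 0.77 [342.2 188.8] [ 0.5365 -0.0756  0.068 ]
top crank_tip 0.75 [324.  178.3] [ 0.5574 -0.0154  0.134 ]
top handle 0.94 [379.8 199.9] [ 0.5058 -0.2015  0.044 ]
{'clock': 0.4, 'joint_pos': array([-1.28370409,  0.70657226, -0.02760297,  1.48468529,  0.0219967 ,
        0.95092094, -0.07550164]), 'qd': array([-9.17524939e-04, -1.50144557e-03, -4.04249803e-05,  1.83049130e-04,
        9.55828562e-04, -6.61417515e-04, -2.06501812e-03]), 'joint_torque': array([-1.04157643e-03, -8.82344842e+01,  1.23285726e+00, -2.36199117e+01,
        1.69285404e-02,  2.60619236e-03,  2.78842506e-06]), 'ee_pos': array([0.18563663, 0.54411458, 0.19380634]), 'ee_rot': array([-5.14165781e-01, -3.09918689e+00,  4.40128171e-04]), 'wrist_force': array([-0.11794928, -0.19268529, -0.29886269]), 'torque': array([-0.08899602, -0.00749544, -0.07201169]), 'gripper_force': 0.0, 'gripper_width': 0.08535285226371782}
0.0187
[[-0.946  0.323 -0.   ]
 [ 0.323  0.946 -0.   ]
 [-0.    -0.    -1.   ]]
```

View pics/scene0.png

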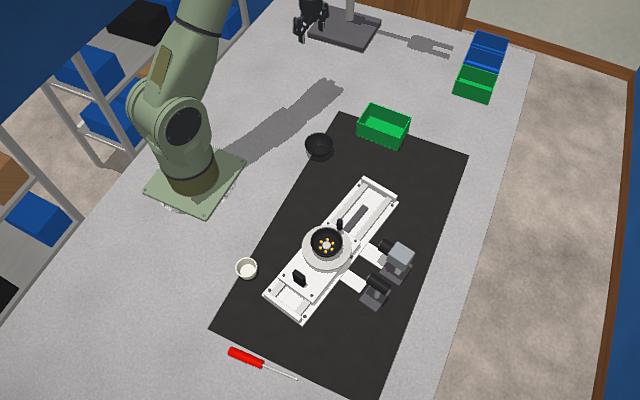

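View pics/top0.png

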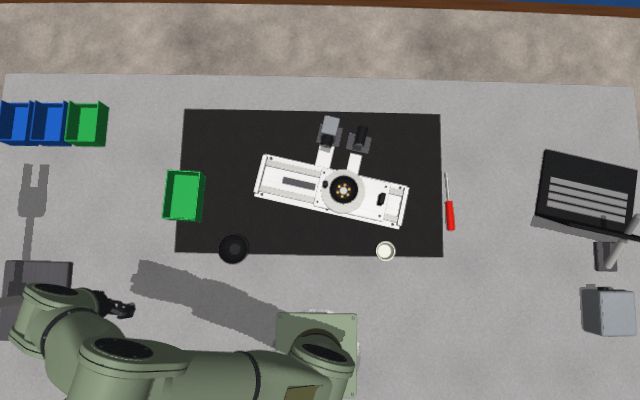

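The overview shows the axis at about (326,245) in scene and (342,189) in top, with the handle at (300,279)/(380,199). The crank post is at (340,223)/(324,184), pointing along the rail. The two cameras disagree by 8–18 mm, so I'll check zoomed crops.

Run:
```python
from h import *
a=cv2.imread('pics/scene0.png')[200:310,255:405]; b=cv2.imread('pics/top0.png')[110:235,250:420]
a=cv2.resize(a,None,fx=4,fy=4,interpolation=cv2.INTER_CUBIC)[:440,:600];b=cv2.resize(b,None,fx=4.6,fy=4.6,interpolation=cv2.INTER_CUBIC)
cv2.imwrite('pics/a.png',a);cv2.imwrite('pics/b.png',b[:600,:800])
for c in('scene','top'):
    cams.get_image(c)
    for n in ('crank_tip','handle','turntable'):
        for t in cams.outline_of(n,c)[:1]:
            ys,xs=np.where(t['pixels']); print(c,n,round(t['score'],2),np.round(t['centre'],1),xs.min(),xs.max(),ys.min(),ys.max(),len(xs))
```

```text
scene crank_tip 0.93 [326.5 247.7] 301 352 218 271 1936
scene handle 0.58 [316.6 259.1] 277 359 218 303 3675
scene turntable 0.64 [324.7 249.8] 302 350 219 270 1797
top crank_tip 0.94 [343.5 189. ] 321 364 170 212 1479
top handle 0.63 [351.4 191.4] 314 389 169 221 2888
top turntable 0.75 [341.5 191.8] 321 364 170 212 1499
```

View pics/a.png

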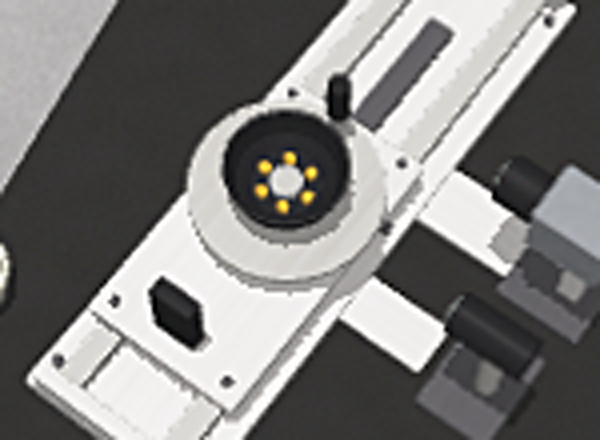

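View pics/b.png

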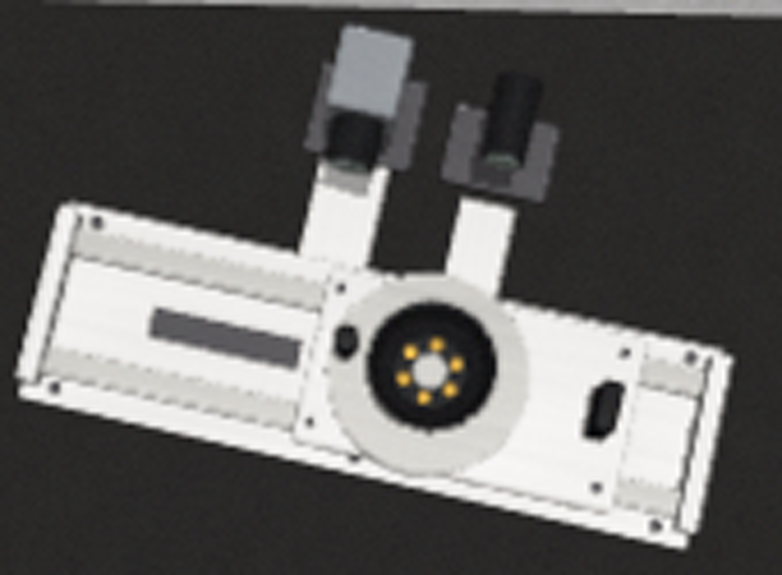

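Zoomed view: the disc's centre is about (326.5,247) in scene and (342.8,191.6) in top. The post top is about (339.5,220) in scene, and the post blob is about (325.2,184) in top. I'll turn these into positions with an ellipse fit on known geometry and the rail edges.

Run:
```python
from h import *
for c,ps in {'scene':[((326.4,247.2),.068),((339.4,220),.134),((339.5,228),.092)],
 'top':[((342.8,191.6),.068),((325,183),.134),((325,183.6),.112),((325,184.2),.092)]}.items():
    print(c,np.round(cams.get_calibration(c)['origin'],3))
    for p,z in ps: print(p,z,ray(p,c,z).round(4))
# handle top quads, rail edges in crop b/a
fb=lambda x,y:((x+.5)/4.6-.5+250,(y+.5)/4.6-.5+110)
fa=lambda x,y:((x+.5)/4-.5+255,(y+.5)/4-.5+200)
for n,cam,p,z in [('raillong_low','top',fb(20,397),.02),('','top',fb(687,548),.02),('up','top',fb(65,203),.03),('','top',fb(732,355),.03),
 ('handle top b','top',fb(608,404),.106),('handle mid b','top',fb(604,410),.075),('handle top a','scene',fa(179,303),.106),
 ('lamp tube b','top',fb(503,158),.1),('lamp a','scene',fa(455,312),.1)]:
    print(n,cam,ray(p,cam,z).round(4))
for cam in('scene','top'):
    cams.get_image(cam); tips(cam,[('turntable_axis',.068),('crank_tip',.134),('handle',.044)])
```

```text
scene [ 0.759 -0.571  1.185]
(326.4, 247.2) 0.068 [ 0.5322 -0.0802  0.068 ]
(339.4, 220) 0.134 [ 0.5434 -0.0176  0.134 ]
(339.5, 228) 0.092 [ 0.5457 -0.0195  0.092 ]
top [ 0.318 -0.006  1.396]
(342.8, 191.6) 0.068 [ 0.5273 -0.0777  0.068 ]
(325, 183) 0.134 [ 0.5427 -0.0188  0.134 ]
(325, 183.6) 0.112 [ 0.5447 -0.019   0.112 ]
(325, 184.2) 0.092 [ 0.5463 -0.0193  0.092 ]
raillong_low top [0.5145 0.2175 0.02  ]
 top [ 0.4134 -0.269   0.02  ]
up top [0.6575 0.1889 0.03  ]
 top [ 0.554  -0.3011  0.03  ]
handle top b top [ 0.5051 -0.1988  0.106 ]
handle mid b top [ 0.5053 -0.2006  0.075 ]
handle top a scene [ 0.5094 -0.2031  0.106 ]
lamp tube b top [ 0.6787 -0.1263  0.1   ]
lamp a scene [ 0.6786 -0.1293  0.1   ]
scene turntable_axis 0.87 [322.2 243.8] [ 0.5167 -0.0754  0.068 ]
scene crank_tip 0.61 [337.5 220.9] [ 0.5397 -0.0225  0.134 ]
scene crank_tip 0.17 [316.2 151.2] [0.3797 0.1756 0.134 ]
scene handle 0.79 [298.9 283.3] [ 0.5044 -0.2038  0.044 ]
top turntable_axis 0.59 [341.  190.3] [ 0.5315 -0.0718  0.068 ]
top turntable_axis 0.56 [379.5 200.8] [ 0.4995 -0.1971  0.068 ]
top crank_tip 0.61 [322.3 179.5] [ 0.5535 -0.0102  0.134 ]
top crank_tip 0.22 [447.3 202.3] [ 0.4898 -0.3982  0.134 ]
top handle 0.8 [379.8 198.9] [ 0.5091 -0.2015  0.044 ]
```

Request:
{"method": "jog_arm", "body": {"motion": [[[1, 0, 0, 0, 0, 0, -7], [1, -29, -30, 0, 0, 0, 0], [1, -29, -30, 0, 0, 0, 0], [1, -29, -30, 0, 0, 0, 0], [1, -29, -30, 0, 0, 0, 0], [1, -29, -30, 0, 0, 0, 0], [1, -29, -30, 0, 0, 0, 0], [1, -29, -30, 0, 0, 0, 0]]], "squeeze": 20}}

```text
clock: 2.0
ee_pos: [0.3419, 0.2955, 0.194]
ee_rot: [0.324, 3.125, 0.0]
wrist_force: [0.6, 0.6, 0.9]
gripper_width: 0.0855
gripper_force: 0.0
```

Request:
{"method": "jog_arm", "body": {"motion": [[[1, -29, -30, 0, 0, 0, 0], [1, -29, -30, 0, 0, 0, 0], [1, -29, -30, 0, 0, 0, 0], [1, -29, -30, 0, 0, 0, 0], [1, -29, -30, 0, 0, 0, 0], [1, -29, -30, 0, 0, 0, 0], [1, -29, -30, 0, 0, 0, 0], [1, 0, 0, 0, 0, 0, 0]]]}}

```text
clock: 2.8
ee_pos: [0.4987, 0.0447, 0.1936]
ee_rot: [0.334, 3.123, -0.003]
wrist_force: [0.1, 1.4, 0.8]
gripper_width: 0.0856
gripper_force: 0.0
```

Request:
{"method": "jog_arm", "body": {"motion": [[[1, -28, -27, 0, 0, 0, 0], [1, -28, -26, 0, 0, 0, 0], [1, 0, 0, 10, 0, 0, 0], [1, 0, 0, 15, 0, 0, 0], [1, 0, 0, 15, 0, 0, 0], [1, 0, 0, 10, 0, 0, 0], [0.4, 0, 0, 0, 0, 0, 0], [0.4, 0, 0, 0, 0, 0, 0]]]}}

```text
clock: 3.6
ee_pos: [0.5409, -0.0134, 0.1443]
ee_rot: [0.324, 3.125, -0.0]
wrist_force: [0.7, 0.1, -0.2]
gripper_width: 0.0602
gripper_force: 0.0
```

Run:
```python
from h import *
o=telemetry.get_obs();print(o['ee_pos'],R.from_rotvec(o['ee_rot']).as_matrix().round(3)[:,1],o['gripper_width'],o['wrist_force'])
a=cams.get_image('scene')[170:280,255:405]; b=cams.get_image('top')[120:230,270:420]
f=lambda i:cv2.resize(i,(600,440),interpolation=cv2.INTER_CUBIC)
cv2.imwrite('pics/c.png',cv2.resize(np.hstack([f(a),f(b)]),(800,293),interpolation=cv2.INTER_AREA))
```

```text
[ 0.54091201 -0.01335312  0.14430652] [0.205 0.979 0.   ] 0.06020988025974574 [ 0.65841878  0.1083155  -0.19473365]
```

View pics/c.png

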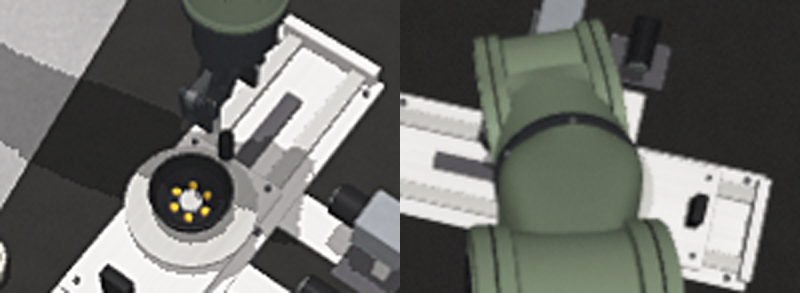

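```bash
cat >> h.py <<'E'
def proj(p,cam):
    c=cams.get_calibration(cam); f=200/np.tan(np.radians(c['fov_y'])/2)
    K=np.array([[f,0,c['cx']],[0,f,c['cy']],[0,0,1]])
    rot=np.array(c['rotation']); rot=rot if rot.shape==(3,3) else R.from_rotvec(rot).as_matrix()
    q=rot.T@(np.array(p)-np.array(c['origin'])); return cv2.projectPoints(q[None],np.zeros(3),np.zeros(3),K,np.array(c['dist_coeffs'],float))[0].ravel()
E
python3 - <<'E'
from h import *
y=np.array([.205,.979,0]);t=np.array([.541,-.0134,.15])
for p in (t,t+.035*y,t-.035*y,[.5425,-.0188,.134]):
    print(((proj(p,'scene')-[255,170])*2.667).round(0))
E
```

```text
[225. 122.]
[245.  98.]
[205. 145.]
[224. 134.]
```

The view shows the fingers either side of the post (post top at crop (225,133)), consistent with the projection. I'll go down and close.

Request:
{"method": "jog_arm", "body": {"motion": [[[0.4, -2.5, -5, 10, 0, 0, 0], [0.4, 0, 0, 12, 0, 0, 0], [0.4, 0, 0, 12, 0, 0, 0], [0.4, 0, 0, 3, 0, 0, 0], [0.4, 0, 0, 0, 0, 0, 0], [-0.3, 0, 0, 0, 0, 0, 0], [-0.3, 0, 0, 0, 0, 0, 0], [-0.3, 0, 0, 0, 0, 0, 0]]]}}

```text
clock: 4.5
ee_pos: [0.5424, -0.019, 0.1073]
ee_rot: [0.324, 3.124, -0.0]
wrist_force: [0.4, -0.6, 0.2]
gripper_width: 0.0298
gripper_force: 0.0
```

Request:
{"method": "jog_arm", "body": {"motion": [[[-0.5, 0, 0, 0, 0, 0, 0], [-0.6, 0, 0, 0, 0, 0, 0], [-1, 0, 0, 0, 0, 0, 0], [-1, 0, 0, 0, 0, 0, 0], [-1, 0, 0, 0, 0, 0, 0]]]}}

```text
clock: 5.0
ee_pos: [0.5422, -0.019, 0.1069]
ee_rot: [-0.324, -3.125, 0.0]
wrist_force: [-0.4, 0.1, 0.7]
gripper_width: -0.0
gripper_force: 0.0
```

Run:
```python
from h import *
o=telemetry.get_obs();print(o['ee_pos'],o['gripper_width'],o['gripper_force'],o['wrist_force'],o['torque'])
a=cams.get_image('scene')[170:290,255:405]
cv2.imwrite('pics/d.png',cv2.resize(a,(600,480),interpolation=cv2.INTER_CUBIC))
```

```text
[ 0.54221159 -0.01899824  0.10691885] -4.774368082325369e-05 0.0 [-0.39065159  0.13844063  0.72437568] [-0.03815467 -0.04496313  0.00435643]
```

View pics/d.png

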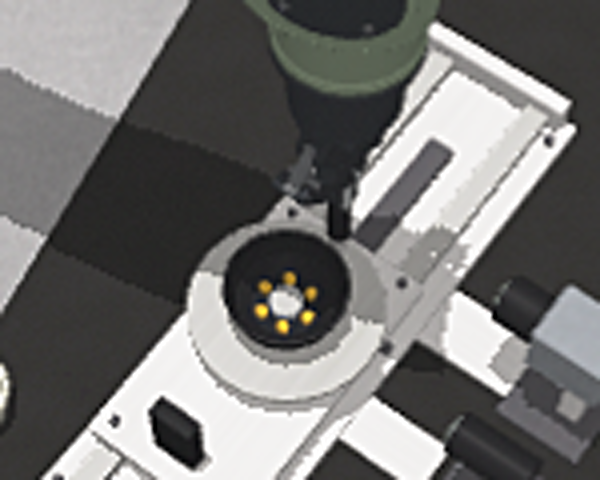

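The gripper shut on nothing. The post still stands at crop (339,215) with the shut fingers right next to it. I'll overlay the projections to see which way the offset goes.

Run:
```python
from h import *
o=telemetry.get_obs();t=o['ee_pos'];print(t)
i=cams.get_image('scene'); x0,y0=315,195
a=cv2.resize(i[y0:y0+50,x0:x0+40],(400,500),interpolation=cv2.INTER_CUBIC); b=a.copy()
for p,c in ((t,(0,0,255)),(t+[0,0,.027],(0,255,255)),(t+[0,0,.08],(255,255,0)),([.5425,-.0188,.134],(0,255,0)),([.5425,-.0188,.09],(255,0,255))):
    q=(proj(p,'scene')-[x0,y0]+.5)*10; print(q.round()); cv2.circle(b,tuple(int(v) for v in q),4,c,-1)
cv2.imwrite('pics/e.png',np.hstack([a,b]))
```

```text
[ 0.54216943 -0.01895078  0.10689885]
[241. 304.]
[243. 257.]
[248. 160.]
[244. 257.]
[241. 332.]
```

View pics/e.png

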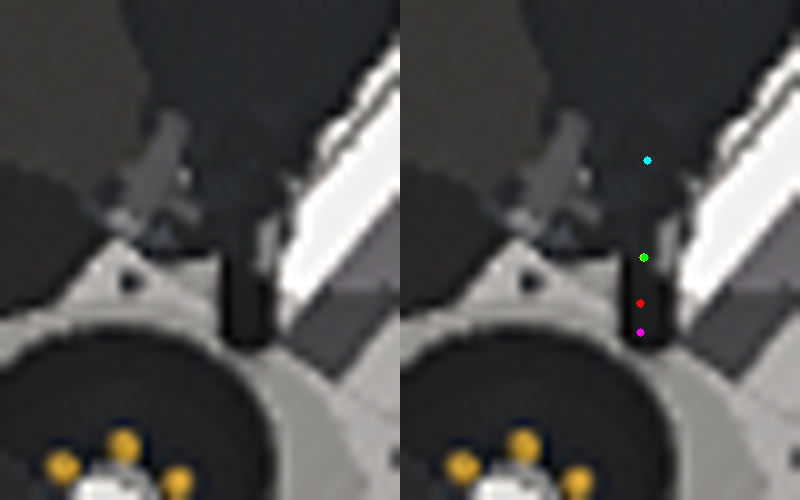

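Run:
```python
from h import *
t=np.array([.1856,.5441,.1938]);y=np.array([.323,.946,0])
tiles=[]
for n in('scene','top'):
    i=cv2.imread(f'pics/{n}0.png'); c=proj(t,n); x0=max(0,min(600,int(c[0])-25)); y0=max(0,min(350,int(c[1])-25)); print(n,c)
    x0=min(x0,590);a=cv2.resize(i[y0:y0+50,x0:x0+50],(400,400),interpolation=cv2.INTER_CUBIC)
    for p,col in((t,(0,0,255)),(t+.043*y+[0,0,.013],(0,255,0)),(t-.043*y+[0,0,.013],(0,255,0))):
        q=(proj(p,n)-[x0,y0]+.5)*8; cv2.circle(a,tuple(int(v) for v in q),4,col,-1)
    tiles.append(a)
cv2.imwrite('pics/f.png',np.hstack(tiles))
```

```text
scene [311.07982052  47.95085898]
top [125.69988226 299.02469526]
```

View pics/f.png

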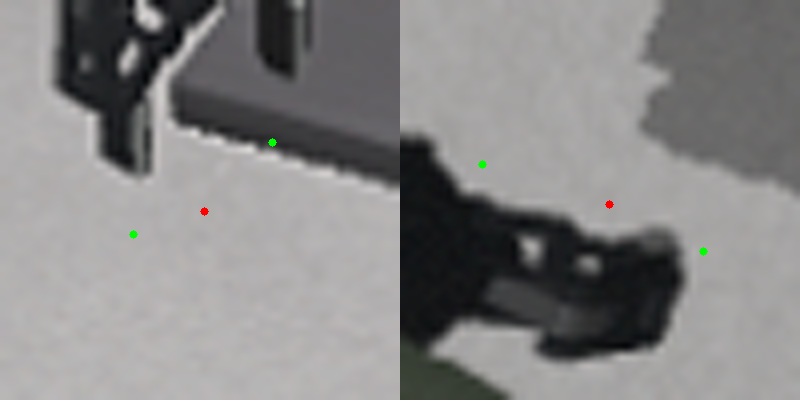

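The start picture puts the real fingertips about 8 px above their projection in scene, at (302.5,43.9) instead of (302.6,51.2). In top they appear lower and further left. So the reported TCP and the cameras disagree. I'll find out which direction, using the robot base and triangulation.

Run:
```python
from h import *
for n in('scene','top'):
    print(n,{k:np.round(v,4) for k,v in cams.get_calibration(n).items()})
    for p in ([0,0,0],[.1,.1,0],[.1,-.1,0],[-.1,.1,0],[-.1,-.1,0],[0,0,.02]): print(p,proj(p,n).round(1))
    cams.get_image(n); tips(n,[('half_shell',0),('screw_pot',0),('bin',0)])
y=np.array([.323,.946,0]);t=np.array([.1856,.5441,.1938])
for px,s in (((132/8-.5+286,175/8-.5+22),-1),((285/8-.5+286,75/8-.5+22),1)):
    for z in (.194,.207,.22,.235,.25): print(s,z,(ray(px,'scene',z)-(t+s*.043*y)).round(3)[:2])
i=cv2.imread('pics/top0.png')[250:350,60:180]
cv2.imwrite('pics/g.png',np.hstack([cv2.resize(i,(600,500),interpolation=cv2.INTER_CUBIC)]))
```

```text
scene {'fov_y': np.float64(49.6734), 'cx': np.float64(320.3567), 'cy': np.float64(206.7281), 'dist_coeffs': array([-0.1037,  0.    ,  0.    ,  0.    ,  0.    ]), 'origin': array([ 0.7592, -0.5712,  1.1855]), 'rotation': array([-2.546 , -0.5634,  0.1745])}
[0, 0, 0] [193.9 176.8]
[0.1, 0.1, 0] [234.1 164.9]
[0.1, -0.1, 0] [202.2 210.4]
[-0.1, 0.1, 0] [186.6 146.4]
[-0.1, -0.1, 0] [153.2 189. ]
[0, 0, 0.02] [192.4 173.4]
scene screw_pot 0.46 [262.8 365.9] [ 0.512  -0.4404  0.    ]
scene bin 0.67 [383.7 132.7] [0.5152 0.4484 0.    ]
top {'fov_y': np.float64(51.5278), 'cx': np.float64(324.8212), 'cy': np.float64(198.1941), 'dist_coeffs': array([-0.0435,  0.    ,  0.    ,  0.    ,  0.    ]), 'origin': array([ 0.3176, -0.0062,  1.3957]), 'rotation': array([-2.174 ,  2.1342, -0.1632])}
[0, 0, 0] [315.8 354.8]
[0.1, 0.1, 0] [285.8 322.7]
[0.1, -0.1, 0] [346.9 323.8]
[-0.1, 0.1, 0] [284.1 386.2]
[-0.1, -0.1, 0] [346.1 387.1]
[0, 0, 0.02] [315.7 356.2]
top half_shell 0.97 [232.3 249. ] [0.3366 0.2859 0.    ]
top screw_pot 0.85 [381.6 249.3] [ 0.3448 -0.2139  0.    ]
top bin 0.56 [188.2 201.5] [0.4938 0.4438 0.    ]
-1 0.194 [-0.027  0.05 ]
-1 0.207 [-0.018  0.035]
-1 0.22 [-0.01   0.021]
-1 0.235 [-0.001  0.004]
-1 0.25 [ 0.008 -0.013]
1 0.194 [-0.023  0.061]
1 0.207 [-0.015  0.045]
1 0.22 [-0.007  0.029]
1 0.235 [0.001 0.011]
1 0.25 [ 0.01  -0.007]
```

Both fingertips' residuals vanish with a rise of about 30 mm, with x and y unchanged. So the real fingertips sit about 30 mm higher than reported and shut just above the post. I'll open, go down a little and test.

Request:
{"method": "jog_arm", "body": {"motion": [[[0.4, 0, 0, 0, 0, 0, 0], [0.4, 0, 0, 0, 0, 0, 0], [0.4, 0, 0, 0, 0, 0, 0], [0.4, 0, 0, 0, 0, 0, 0], [0.4, 0, 0, 5, 0, 0, 0], [0.4, 0, 0, 5, 0, 0, 0], [0.4, 0, 0, 4, 0, 0, 0], [0.4, 0, 0, 0, 0, 0, 0]]]}}

```text
clock: 6.3
ee_pos: [0.5419, -0.019, 0.0922]
ee_rot: [-0.324, -3.124, 0.0]
wrist_force: [-0.4, 0.6, -0.8]
gripper_width: 0.0596
gripper_force: 0.0
```

Request:
{"method": "jog_arm", "body": {"motion": [[[-0.2, 0, 0, 0, 0, 0, 0], [-0.4, 0, 0, 0, 0, 0, 0], [-0.5, 0, 0, 0, 0, 0, 0], [-0.6, 0, 0, 0, 0, 0, 0], [-0.7, 0, 0, 0, 0, 0, 0], [-0.7, 0, 0, 0, 0, 0, 0]]]}}

```text
clock: 6.9
ee_pos: [0.5424, -0.0188, 0.0931]
ee_rot: [0.324, 3.124, 0.0]
wrist_force: [0.2, 1.5, 4.7]
gripper_width: 0.0159
gripper_force: 19.5
```

Request:
{"method": "jog_arm", "body": {"motion": [[[0.1, 0, 0, 0, 0, 0, 0], [0.1, 0, 0, 0, 0, 0, 0], [0.1, 0, 0, 0, 0, 0, 0], [0.1, 0, 0, 5, 0, 0, 0], [0.1, 0, 0, 4, 0, 0, 0], [0.1, 0, 0, 3, 0, 0, 0], [-0.2, 0, 0, 0, 0, 0, 0], [-0.5, 0, 0, 0, 0, 0, 0]]]}}

```text
clock: 7.7
ee_pos: [0.5422, -0.0189, 0.0808]
ee_rot: [-0.324, -3.125, 0.0]
wrist_force: [-0.3, -0.4, 0.6]
gripper_width: 0.0217
gripper_force: 0.0
```

Request:
{"method": "jog_arm", "body": {"motion": [[[-0.6, 0, 0, 0, 0, 0, 0], [-0.7, 0, 0, 0, 0, 0, 0], [-0.7, 0, 0, 0, 0, 0, 0], [-0.7, 0, 0, 0, 0, 0, 0]]]}}

```text
clock: 8.1
ee_pos: [0.5423, -0.0189, 0.081]
ee_rot: [0.324, 3.125, 0.0]
wrist_force: [-0.1, 2.0, 1.7]
gripper_width: 0.017
gripper_force: 19.7
```

Run:
```python
from h import *
o=telemetry.get_obs();print(o['ee_pos'],o['gripper_width'],o['gripper_force'],o['wrist_force'],o['torque'])
i=cams.get_image('scene')
a=cv2.resize(i[190:250,300:370],(700,600),interpolation=cv2.INTER_CUBIC)
cv2.imwrite('pics/h.png',a)
```

```text
[ 0.54229513 -0.01888113  0.08102867] 0.01700828648025502 19.659352004528046 [-0.09910904  2.0331111   1.67458084] [ 0.42539207 -0.02610984  0.05757292]
```

View pics/h.png

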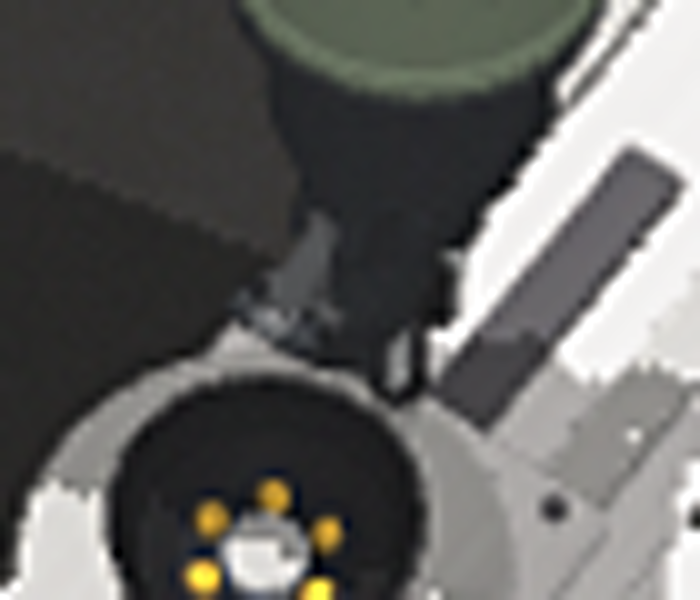

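The post is held (width 17 mm, 20 N) and the fingers straddle it at crop (400,370). I'll regrip 4 mm higher to clear the shell rim, then start the circle.

Request:
{"method": "jog_arm", "body": {"motion": [[[-0.5, 0, 0, 0, 0, 0, 0], [-0.5, 0, 0, -4, 0, 0, 0], [-1, 0, 0, 0, 0, 0, 0], [-1, 0, 0, 0, 0, 0, 0], [-1, 0, 0, 0, 0, 0, 0]]], "squeeze": 25}}

```text
clock: 8.65
ee_pos: [0.5426, -0.0191, 0.0854]
ee_rot: [0.324, 3.124, -0.0]
wrist_force: [0.2, 0.1, 8.5]
gripper_width: 0.0165
gripper_force: 24.7
```

Request:
{"method": "jog_arm", "body": {"motion": [[[-1, 8, -0.5, 0, 0, 0, 0], [-1, 7.8, -1.6, 0, 0, 0, 0], [-1, 14.7, -6.1, 0, 0, 0, 0], [-1, 0, 0, 0, 0, 0, 0]]]}}

```text
clock: 9.05
ee_pos: [0.5095, -0.0209, 0.0855]
ee_rot: [-0.324, -3.125, 0.0]
wrist_force: [-1.6, 3.5, 7.3]
gripper_width: 0.0166
gripper_force: 24.7
```

Request:
{"method": "jog_arm", "body": {"motion": [[[-1, 12.6, -9.7, 0, 0, 0, 0], [-1, 9.7, -12.6, 0, 0, 0, 0], [-1, 6.1, -14.7, 0, 0, 0, 0], [-1, 2.1, -15.8, 0, 0, 0, 0], [-1, 0, 0, 0, 0, 0, 0]]]}}

```text
clock: 9.55
ee_pos: [0.4684, -0.0682, 0.0853]
ee_rot: [-0.327, -3.123, 0.002]
wrist_force: [-9.4, 1.3, 16.5]
gripper_width: 0.0165
gripper_force: 25.4
```

Run:
```python
from h import *
tips('scene',[]);cams.get_image('scene'); tips('scene',[('turntable_axis',.068),('crank_tip',.134),('handle',.044)])
o=telemetry.get_obs();print(o['ee_pos'],o['gripper_width'],o['wrist_force'],o['torque'])
```

```text
scene turntable_axis 0.64 [323.4 245.4] [ 0.522  -0.0786  0.068 ]
scene crank_tip 0.93 [308.  225.5] [ 0.4714 -0.0701  0.134 ]
scene handle 0.74 [298.1 282.7] [ 0.5016 -0.2031  0.044 ]
[ 0.46877579 -0.06629876  0.08529213] 0.01643986380891266 [-8.5307876   0.70592623 16.82606363] [ 0.39130408  2.08262481 -0.05758815]
```

Request:
{"method": "jog_arm", "body": {"motion": [[[-1, 0.5, -15.8, -1, 0, 0, 0], [-1, -5.5, -14.7, 0, 0, 0, 0], [-1, -9.7, -12.6, 0, 0, 0, 0], [-1, -12.6, -9.7, 0, 0, 0, 0], [-1, -14.7, -6.1, 0, 0, 0, 0], [-1, 0, 0, 0, 0, 0, 0]]]}}

```text
clock: 10.35
ee_pos: [0.4996, -0.134, 0.0856]
ee_rot: [0.327, 3.124, -0.001]
wrist_force: [-1.5, -4.2, -0.5]
gripper_width: 0.0164
gripper_force: 27.0
```

Request:
{"method": "jog_arm", "body": {"motion": [[[-1, -15.8, -2.1, 0, 0, 0, 0], [-1, -15.8, 2.1, 0, 0, 0, 0], [-1, -14.7, 6.1, 0, 0, 0, 0], [-1, -12.6, 9.7, 0, 0, 0, 0], [-1, 0, 0, 0, 0, 0, 0]]]}}

```text
clock: 10.85
ee_pos: [0.5613, -0.1282, 0.0857]
ee_rot: [0.322, 3.124, -0.0]
wrist_force: [2.8, -4.3, -2.8]
gripper_width: 0.0162
gripper_force: 26.8
```

Request:
{"method": "jog_arm", "body": {"motion": [[[-1, -9.7, 12.6, 0, 0, 0, 0], [-1, -6.1, 14.7, 0, 0, 0, 0], [-1, -2.1, 15.8, 0, 0, 0, 0], [-1, 0, 0, 0, 0, 0, 0]]]}}

```text
clock: 11.25
ee_pos: [0.5881, -0.0879, 0.0859]
ee_rot: [0.32, 3.122, 0.002]
wrist_force: [12.0, -1.8, -10.4]
gripper_width: 0.0163
gripper_force: 26.2
```

Request:
{"method": "jog_arm", "body": {"motion": [[[-1, 0.5, 15.8, 0, 0, 0, 0], [-1, 6.1, 14.7, 0, 0, 0, 0], [-1, 9.7, 12.6, 0, 0, 0, 0], [-1, 12.6, 9.7, 0, 0, 0, 0], [-1, 0, 0, 0, 0, 0, 0]]]}}

```text
clock: 11.75
ee_pos: [0.5676, -0.0305, 0.0858]
ee_rot: [-0.32, -3.124, -0.002]
wrist_force: [3.6, 4.1, -9.2]
gripper_width: 0.0167
gripper_force: 26.3
```

Request:
{"method": "jog_arm", "body": {"motion": [[[-1, 14.7, 6.1, 0, 0, 0, 0], [-1, 15.8, 2.1, 0, 0, 0, 0], [-1, 8, -0.5, 0, 0, 0, 0], [-1, 4, -0.7, 0, 0, 0, 0], [-1, 0, 0, 0, 0, 0, 0]]]}}

```text
clock: 12.25
ee_pos: [0.5285, -0.0174, 0.0858]
ee_rot: [-0.324, -3.124, -0.0]
wrist_force: [-0.2, 2.5, -9.2]
gripper_width: 0.0167
gripper_force: 26.3
```

Run:
```python
from h import *
cams.get_image('scene'); tips('scene',[('turntable_axis',.068),('crank_tip',.134),('handle',.044)])
o=telemetry.get_obs();print(o['ee_pos'],o['gripper_width'],o['wrist_force'],o['torque'])
```

```text
scene turntable_axis 0.89 [323.8 243.4] [ 0.5203 -0.0723  0.068 ]
scene handle 0.85 [295.6 282.2] [ 0.4946 -0.2048  0.044 ]
scene handle 0.36 [322.3 245.5] [ 0.5141 -0.0697  0.044 ]
[ 0.5289623 -0.0174027  0.0857917] 0.016259862625222003 [-0.40324885  1.95450636 -8.44825005] [ 0.55182137 -0.02001682 -0.04605919]
```

Request:
{"method": "jog_arm", "body": {"motion": [[[-1, 3, -0.7, 0, 0, 0, 0], [-1, 2, -0.5, 0, 0, 0, 0], [-1, 0, 0, 0, 0, 0, 0]]]}}

```text
clock: 12.75
ee_pos: [0.5244, -0.0175, 0.0859]
ee_rot: [0.324, 3.123, 0.0]
wrist_force: [7.8, 2.3, -15.9]
gripper_width: 0.0165
gripper_force: 25.7
```

Request:
{"method": "jog_arm", "body": {"motion": [[[-1, 1.5, -0.4, 0, 0, 0, 0], [-1, 0, 0, 0, 0, 0, 0]]]}}

```text
clock: 12.95
ee_pos: [0.5241, -0.0177, 0.086]
ee_rot: [0.324, 3.12, 0.001]
wrist_force: [15.2, 0.2, -21.7]
gripper_width: 0.0162
gripper_force: 25.3
```

The turntable is at its stop: the reaction rose to 15 N with no further motion. I'll relax, release and go over the handle.

Request:
{"method": "jog_arm", "body": {"motion": [[[-1, -1.5, 0, 0, 0, 0, 0], [0.2, 0, 0, 0, 0, 0, 0], [0.2, 0, 0, 0, 0, 0, 0], [0.2, 0, 0, 0, 0, 0, 0], [0.2, 0, 0, -25, 0, 0, 0], [0.2, 0, 0, -35, 0, 0, 0], [0.2, 0, 0, 0, 0, 0, 0]]]}}

```text
clock: 13.65
ee_pos: [0.5249, -0.018, 0.1495]
ee_rot: [0.324, 3.12, 0.001]
wrist_force: [0.6, 0.3, -1.0]
gripper_width: 0.0513
gripper_force: 0.0
```

Request:
{"method": "jog_arm", "body": {"motion": [[[0.2, -3, -30, 0, 0, 0, 0], [0.2, -3, -40, 0, 0, 0, 0], [0.2, -4, -40, 0, 0, 0, 0], [0.2, -4, -40, 0, 0, 0, 0], [0.2, -3, -33, 0, 0, 0, 0], [0.2, 0, 0, 0, 0, 0, 0]]]}}

```text
clock: 14.25
ee_pos: [0.5011, -0.2053, 0.1456]
ee_rot: [-0.333, -3.123, 0.004]
wrist_force: [-0.1, 0.8, 0.0]
gripper_width: 0.0511
gripper_force: 0.0
```

Run:
```python
from h import *
o=telemetry.get_obs();t=o['ee_pos'];print(t,o['gripper_width'],o['wrist_force'],R.from_rotvec(o['ee_rot']).as_matrix()[:,1].round(3))
a=cams.get_image('scene')
tips('scene',[('turntable_axis',.068),('crank_tip',.134),('handle',.044)])
i=cv2.resize(a[205:305,255:385],(780,600),interpolation=cv2.INTER_CUBIC)
for p,c in ((t+[0,0,.03],(0,0,255)),([.505,-.2005,.106],(0,255,0)),([.505,-.2005,.044],(255,0,255))):
    q=(proj(p,'scene')-[255,205]+.5)*6; cv2.circle(i,tuple(int(v) for v in q),3,c,-1)
cv2.imwrite('pics/k.png',i)
```

```text
[ 0.50110077 -0.2053229   0.14563912] 0.0511423577431614 [-0.0506602   0.78342521  0.02496514] [ 0.211  0.977 -0.002]
scene turntable_axis 0.74 [324.9 245.6] [ 0.5262 -0.0774  0.068 ]
scene turntable_axis 0.42 [332.1 217.3] [0.5063 0.0165 0.068 ]
scene crank_tip 0.86 [335.8 216.7] [ 0.5299 -0.0121  0.134 ]
scene handle 0.81 [300.6 283. ] [ 0.5083 -0.201   0.044 ]
```

View pics/k.png

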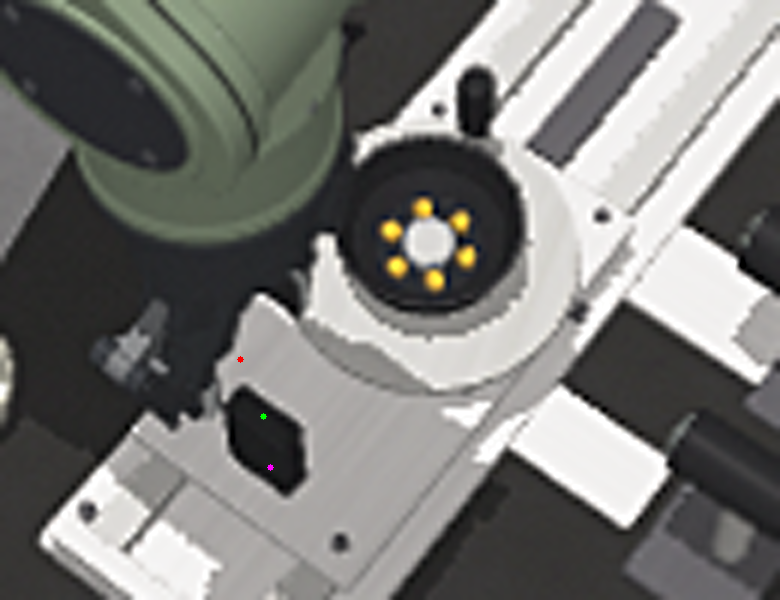

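The turntable has turned: the post is at crop (476,100), past a full turn. The gripper is over the handle (blob centre (265,440), matching the prediction). I'll correct by 3–5 mm and go down.

Request:
{"method": "jog_arm", "body": {"motion": [[[0.2, -3, 5.5, 10, 0, 0, 0], [0.2, 0, 0, 20, 0, 0, 0], [0.2, 0, 0, 25, 0, 0, 0], [0.2, 0, 0, 20, 0, 0, 0], [0.2, 0, 0, 15, 0, 0, 0], [0.2, 0, 0, 8, 0, 0, 0], [0.2, 0, 0, 0, 0, 0, 0]]]}}

```text
clock: 15.15
ee_pos: [0.5064, -0.1947, 0.047]
ee_rot: [-0.322, -3.124, -0.001]
wrist_force: [-0.1, -0.7, 0.6]
gripper_width: 0.0515
gripper_force: 0.0
```

Request:
{"method": "jog_arm", "body": {"motion": [[[-0.2, 0, 0, 0, 0, 0, 0], [-0.4, 0, 0, 0, 0, 0, 0], [-1, 0, 0, 0, 0, 0, 0], [-1, 0, 0, 0, 0, 0, 0], [-1, 0, 0, 0, 0, 0, 0]]], "squeeze": 50}}

```text
clock: 15.65
ee_pos: [0.5069, -0.1962, 0.0488]
ee_rot: [0.325, 3.123, -0.001]
wrist_force: [-0.8, -1.6, 7.6]
gripper_width: 0.0148
gripper_force: 49.4
```

Run:
```python
from h import *
u=np.array([.205,.979,0])
fb=lambda x,y:((x+.5)/4.6-.5+250,(y+.5)/4.6-.5+110)
fa=lambda x,y:((x+.5)/4-.5+255,(y+.5)/4-.5+200)
A=np.array([.5295,-.0785,0])
for z in(.09,.11):
  for n,p,c in(('lens','top',fb(352,165)),('lens','scene',fa(505,185)),('lamp','top',fb(503,160)),('lamp','scene',fa(460,315)),('campad','top',fb(342,230)),('lamppad','top',fb(480,240))):
    print(z,n,p,((ray(c,p,z)-A)@u*1000).round(1))
```

```text
0.09 lens top 86.2
0.09 lens scene 84.9
0.09 lamp top -16.9
0.09 lamp scene -15.1
0.09 campad top 82.7
0.09 lamppad top -13.3
0.11 lens top 85.3
0.11 lens scene 75.4
0.11 lamp top -16.2
0.11 lamp scene -22.8
0.11 campad top 81.8
0.11 lamppad top -12.7
```

Request:
{"method": "jog_arm", "body": {"motion": [[[-1, 0, 4, 0, 0, 0, 0], [-1, 0, 6, 0, 0, 0, 0], [-1, 0, 8, 0, 0, 0, 0], [-1, 0, 8, 0, 0, 0, 0], [-1, 0, 6, 0, 0, 0, 0], [-1, 0, 4, 0, 0, 0, 0], [-1, 0, 2, 0, 0, 0, 0]]]}}

```text
clock: 16.35
ee_pos: [0.5148, -0.1588, 0.0488]
ee_rot: [0.324, 3.124, -0.001]
wrist_force: [-1.8, -5.2, 8.7]
gripper_width: 0.0143
gripper_force: 49.5
```

Request:
{"method": "jog_arm", "body": {"motion": [[[-1, 0, 4, 0, 0, 0, 0], [-1, 0, 6, 0, 0, 0, 0], [-1, 0, 6, 0, 0, 0, 0], [-1, 0, 6, 0, 0, 0, 0], [-1, 0, 3, 0, 0, 0, 0], [-1, 0, 1, 0, 0, 0, 0]]]}}

```text
clock: 16.95
ee_pos: [0.5201, -0.1333, 0.0488]
ee_rot: [0.324, 3.123, -0.001]
wrist_force: [-1.5, -4.0, 8.4]
gripper_width: 0.015
gripper_force: 49.6
```

Request:
{"method": "jog_arm", "body": {"motion": [[[-1, 0, 1.5, 0, 0, 0, 0], [-1, 0, 1.5, 0, 0, 0, 0]]]}}

```text
clock: 17.15
ee_pos: [0.5206, -0.1309, 0.0488]
ee_rot: [0.325, 3.123, -0.002]
wrist_force: [-2.0, -3.4, 9.2]
gripper_width: 0.015
gripper_force: 49.6
```

Request:
{"method": "jog_arm", "body": {"motion": [[[-1, 0, 1.5, 0, 0, 0, 0], [-1, 0, 1.5, 0, 0, 0, 0]]]}}

```text
clock: 17.35
ee_pos: [0.5213, -0.128, 0.0488]
ee_rot: [0.325, 3.123, -0.002]
wrist_force: [-1.3, -3.9, 8.8]
gripper_width: 0.0149
gripper_force: 49.6
```

Request:
{"method": "jog_arm", "body": {"motion": [[[-1, 0, 1.5, 0, 0, 0, 0], [-1, 0, 1.5, 0, 0, 0, 0]]]}}

```text
clock: 17.55
ee_pos: [0.5219, -0.125, 0.0488]
ee_rot: [0.325, 3.123, -0.002]
wrist_force: [-1.8, -4.8, 8.8]
gripper_width: 0.0152
gripper_force: 49.6
```

Request:
{"method": "jog_arm", "body": {"motion": [[[-1, 0, 1.5, 0, 0, 0, 0], [-1, 0, 1.5, 0, 0, 0, 0]]]}}

```text
clock: 17.75
ee_pos: [0.5225, -0.122, 0.0488]
ee_rot: [0.325, 3.123, -0.001]
wrist_force: [-2.0, -4.0, 9.2]
gripper_width: 0.0147
gripper_force: 49.5
```

Request:
{"method": "jog_arm", "body": {"motion": [[[-1, 0, 1.5, 0, 0, 0, 0], [-1, 0, 1.5, 0, 0, 0, 0]]]}}

```text
clock: 17.95
ee_pos: [0.5232, -0.1188, 0.0488]
ee_rot: [0.325, 3.123, -0.001]
wrist_force: [-0.4, -2.0, 8.8]
gripper_width: 0.0146
gripper_force: 49.6
```

Request:
{"method": "jog_arm", "body": {"motion": [[[-1, 0, 1, 0, 0, 0, 0], [-1, 0, 0.5, 0, 0, 0, 0]]]}}

```text
clock: 18.15
ee_pos: [0.5236, -0.117, 0.0488]
ee_rot: [0.324, 3.123, -0.0]
wrist_force: [-0.3, 0.2, 9.2]
gripper_width: 0.0148
gripper_force: 49.6
```

Request:
{"method": "jog_arm", "body": {"motion": [[[-1, 0, 1, 0, 0, 0, 0], [-1, 0, 1, 0, 0, 0, 0]]]}}

```text
clock: 18.35
ee_pos: [0.5239, -0.1154, 0.0488]
ee_rot: [0.325, 3.123, -0.001]
wrist_force: [-2.2, -4.6, 9.1]
gripper_width: 0.0146
gripper_force: 49.6
```

Request:
{"method": "jog_arm", "body": {"motion": [[[-1, 0, 0.5, 0, 0, 0, 0], [-1, 0, 0.3, 0, 0, 0, 0]]]}}

```text
clock: 18.55
ee_pos: [0.5239, -0.1152, 0.0488]
ee_rot: [0.325, 3.123, -0.002]
wrist_force: [-0.7, -6.4, 8.5]
gripper_width: 0.0148
gripper_force: 49.6
```

Request:
{"method": "jog_arm", "body": {"motion": [[[-1, 0, 0.2, 0, 0, 0, 0], [-1, 0, 0, 0, 0, 0, 0]]]}}

```text
clock: 18.75
ee_pos: [0.5239, -0.1152, 0.0488]
ee_rot: [0.325, 3.123, -0.002]
wrist_force: [-1.9, -5.4, 8.8]
gripper_width: 0.0149
gripper_force: 49.5
```

Request:
{"method": "jog_arm", "body": {"motion": [[[-1, 0, 0.4, 0, 0, 0, 0], [-1, 0, 0, 0, 0, 0, 0]]]}}

```text
clock: 18.95
ee_pos: [0.524, -0.115, 0.0488]
ee_rot: [0.326, 3.123, -0.003]
wrist_force: [-2.5, -6.9, 9.4]
gripper_width: 0.0153
gripper_force: 49.5
```

Request:
{"method": "jog_arm", "body": {"motion": [[[-1, 0, -0.5, 0, 0, 0, 0], [-1, 0, -0.5, 0, 0, 0, 0], [-1, 0, 0, 0, 0, 0, 0], [-1, 0, 0, 0, 0, 0, 0], [-1, 0, 0, 0, 0, 0, 0]]]}}

```text
clock: 19.45
ee_pos: [0.524, -0.1152, 0.0488]
ee_rot: [0.325, 3.123, -0.001]
wrist_force: [-1.0, -2.9, 9.3]
gripper_width: 0.0152
gripper_force: 49.6
```

Run:
```python
from h import *
cams.get_image('top'); cams.get_image('scene'); tips('scene',[('turntable_axis',.068),('crank_tip',.134),('handle',.044)])
o=telemetry.get_obs();print(o['ee_pos'],o['gripper_width'],o['wrist_force'],np.abs(o['qd']).max())
```

```text
scene turntable_axis 0.55 [346.  224.1] [0.5531 0.0126 0.068 ]
scene crank_tip 0.75 [349.9 197.7] [0.541  0.0624 0.134 ]
scene handle 0.62 [317.8 257.5] [ 0.5186 -0.11    0.044 ]
[ 0.52395904 -0.11518347  0.04880182] 0.014625512002667387 [-1.97616112 -2.93497478  8.75446935] 0.0012871423405504184
```

```bash
python3 -c "
from rig import ticket
print(ticket.finish_job())"
```

```text
the job is handed in; nothing more can be done
None
```

I turned the turntable anticlockwise by just over a full turn to its stop, slid the stage about 83 mm into the detent notch, and handed the job in while gripping the handle and holding the stage still there. The click showed only as forces: the push fell to about 0 N, then rose to about 7 N with no movement. I didn't push to the stated 9–13 N limit.

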